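Pull-test two bag clips and put the strong one to work on the recipe stand

TASK

One of the two look-alike bag clips in the wooden test jig has gone weak. Pull the test card straight out of each clip and set it down on the worktop in front of the jig, feeling which clip holds harder. Then lift the stronger clip out of its nest by its closed jaws, set it down on the free worktop and let go, take it again by its two levers to squeeze it open, and clip it level onto the free left edge of the recipe stand's upright board; the weak clip stays in its nest.

Things in the scene. Friction and masses are not known exactly. Their poses are not given: they have to be found in the camera images.
- jig: Fixed birch board, 150 (x) x 235 (y) x 4 mm, on the worktop, with two equal nests 150 mm apart in y. Origin: on the worktop midway between the two nest centres; z up. -x points roughly to the robot: cards are drawn that way. Two steel stops 30 mm high per nest, 63 to 71 mm in front of its centre, hold the clip back.
- nest_left (a point): Centre of the left (+y) nest, on the board's top, 4 mm above the worktop: a clip at home has its origin here, axes along the jig's. From 5 mm behind the centre backwards, cheeks and a back wall 36 mm high shut in the clip's levers (no room for fingers); the jaws are free at both sides.
- nest_right (a point): The same for the right (-y) nest.
- clip_1: Teal bag clip on edge, 30 mm high, 122 mm long (x), 50 g, starts in either nest. Origin: on the pivot axis at the underside, z up; jaws reach 60 mm along -x, levers 62 mm along +x. Its frame belongs to the +y half. Two look-alikes: one gives up its card at about 1 to 4 N, the other at 8 to 20 N; which is which must be felt.
- clip_2: The other bag clip, same sizes, frame and look. 50 g.
- clip_1_jaws (a point): Middle of clip_1's jaws, 45 mm from the pivot along -x, 15 mm above the underside. Grip across y here to carry the clip shut (gripping the jaws keeps them shut). Over both jaws 23 mm with a card in, about 19 mm empty.
- clip_2_jaws (a point): The same for clip_2.
- clip_1_levers (a point): Middle of clip_1's levers, 42 mm from the pivot along +x, 15 mm up. Squeeze across y here (about 30 N) to open it. Over both levers 22 mm near the pivot, about 40 mm at the ends; squeezed to about 20 mm they stand parallel and the jaw gap is about 18 mm at mid-jaw.
- clip_2_levers (a point): The same for clip_2.
- clip_1_arm (a joint): Opening of clip_1, rad: 0 with jaws flat on a 5 mm card or board, -0.10 shut on nothing, 0.30 fully open (stop). The clip's mid-line is turned from body x by half this value, counter-clockwise for positive values.
- clip_2_arm (a joint): The same for clip_2.
- card_1: Test card in the left nest's clip: a wooden grip block 40 (x) x 18 (y) x 42 mm high standing on the worktop, and a yellow tongue 5 mm thick, 6 to 32 mm above the underside, reaching along +x to 79 mm from the origin, into the jaws. Origin: centre of the block's underside, 105 mm before the nest centre. Free once drawn 45 mm. 60 g, stands by itself.
- card_2: The same card in the right nest's clip.
- recipe_stand: Fixed recipe stand: white upright board 5 mm thick (x), 170 mm long (y), 6 to 156 mm above the worktop, with a blank sheet, on a dark base 16 mm high. Origin: on the worktop under the board's free left (+y) edge, mid-thickness; the board runs from there along -y and faces -x. The base begins 30 mm in from that edge.
- board_edge (a point): Middle of the board's free left edge, 81 mm above the worktop; frame as the stand's.
Things that resemble listed ones, but are neither listed nor needed, are in the scene too. Leave any purple or white look-alike of the card_1 alone.

How it is judged:
By the outcome, as a careful person would: the job done as asked, in the order asked, and still so for the second after the job is handed in, with the robot touching nothing.
It also fails if it takes over 64 s, if anything falls off the work surface, if the arm or the gripper's body presses on something with over 40 N, if the wrist force passes 120 N, or if a joint passes its speed limit or range.

ROBOT

A 6-joint arm with a two-finger parallel gripper is mounted at the origin on a cart in front of the work surface, level with it; the furniture and walls round the work are solid. World frame = base frame: x ahead of the robot, y to its left, z up, the work surface at z = 0. Lengths are in m, angles in rad, forces in N, time in s.
With the tool pointing down it reaches from about 0.275 to 0.875 m from the base axis. Payload 12.5 kg.
Tool frame: the origin (TCP) lies on the centre line of the jaws, within the pads' length; the fingertips stand r.finger_overhang ahead of it and the grasp point (between the pads) lies 3 mm ahead of it (r.finger_overhang is the distance from the TCP to the fingertips, in m); z points along the fingers, y is the direction in which the jaws open and shut (so a half turn about z gives the same grasp; the last joint's range is limited). The gripper opens to 85 mm and grips with 20 to 120 N. Pads are 22 mm wide; open, the fingers measure 114 mm over their backs; the gripper's body (76 mm by 85 mm) begins 54 mm behind the grasp point. The pads swing forward as they close: fully open they stand 13 mm farther back than shut.
Start: joints at [-1.318, 0.351, 1.652, -0, 1.139, -0.085], TCP at [0.182, -0.519, 0.253] pointing down, gripper open.
Joint ranges: [-2.75, 2.75], [-0.79, 2.1], [0.01, 2.65], [-1.57, 4.71], [0.07, 3.14], [-2.87, 2.87]. Speed limits (rad/s): [2.22, 2.22, 2.79, 3.14, 3.14, 3.14].

INTERFACE

Orientations are given as a unit quaternion [x, y, z, w].
In Python, from cell import r, optics gives the robot as it stands. The module is installed in compiled form; this text tells all that it offers. Calls block until the motion is done:
- r.move_to(position, orientation): joint-space move of the TCP to a pose.
- r.move_linear(position, rot=None, vel=0.15): straight line of the TCP; rot=None keeps the orientation; vel is the mean speed in m/s.
- r.set_joints(angles): joint-space move.
- r.set_gripper(opening, squeeze=None): opening from 0.0 (shut) to 1.0 (fully open); squeeze is the grip in N (None keeps the last); returns when the fingers have stopped.
- r.sleep(seconds).
- r.inverse_kinematics(position, orientation): joint angles nearest the present ones, or None.
- optics.get_image(name): name is "scene" or "top" or "wrist"; returns a dict with "pixels" (420x560x3 uint8, red, green, blue), "depth" (420x560 float32, m along the optical axis (not along the pixel's ray), 0 where there is no reading), "fx", "fy", "cx", "cy" (pixels), "D" ([k1, k2, p1, p2, k3] as OpenCV has them; the pictures are not rectified), "camera_from_world" (4x4, takes a point from world to camera coordinates); the wrist camera has in their place "mount" (4x4, takes a point from camera to tool coordinates, whose origin is the TCP and whose axes are the flange's). Camera axes: x right, y down, z forward; pixel columns grow to the right and rows downward; lengths in m; the calibration is good to about 2 mm. A picture is of the moment at which its call begins: read the wrist's pose just before it.
A pose or a line that the arm cannot do raises r.PlanningError and nothing moves.
- r.hand_in(): hands the job in, once; it reports no verdict.
Readings, each from a call of its own:
- r.current_t(): time.
- r.current_q(): joint angles.
- r.current_qvel(): joint speeds.
- r.current_effort(): joint torques, N m.
- r.current_tool_pos(): TCP position.
- r.current_ee_rot(): TCP orientation.
- r.current_contact_force(): force on the tool from outside, world axes, zero at the start.
- r.current_torque(): the same for the moment, N m.
- r.current_opening(): opening from 0.0 (shut) to 1.0 (fully open).
Only numpy, scipy, OpenCV 4.12 (cv2) and the standard library are available. Lean on these libraries where they do the work, as an engineer would, in place of code of your own. Each camera call takes 0.05 s, during which the arm holds its last target.

## Working session

There is one attempt and no reset: what is moved stays moved. The work goes in short steps, each a Python script; the robot and the scene stay as the last script left them, time stands still between calls to the robot, and variables do not carry over. Pictures are saved under pics/ and viewed, and the job is handed in when it is done.

```bash
mkdir -p pics; ls
cat > h.py <<'E'
import numpy as np, cv2
from cell import r, optics
from scipy.spatial.transform import Rotation as R
def snap(n,f):
    if n=="wrist":
        p=np.array(r.current_tool_pos());q=r.current_ee_rot()
    im=optics.get_image(n)
    cv2.imwrite('pics/'+f+'.png',cv2.cvtColor(im['pixels'],cv2.COLOR_RGB2BGR))
    if n=="wrist":
        T=np.eye(4);T[:3,:3]=R.from_quat(q).as_matrix();T[:3,3]=p
        im['wfc']=T@np.array(im['mount'])
    else: im['wfc']=np.linalg.inv(np.array(im['camera_from_world']))
    np.save('pics/'+f+'.npy',im,allow_pickle=True)
    return im
def load(f): return np.load('pics/'+f+'.npy',allow_pickle=True).item()
def cloud(im):
    d=im['depth'];h,w=d.shape
    K=np.array([[im['fx'],0,im['cx']],[0,im['fy'],im['cy']],[0,0,1.]])
    v,u=np.mgrid[:h,:w]
    n=cv2.undistortPoints(np.stack([u.ravel(),v.ravel()],1).astype(np.float64)[:,None],K,np.array(im['D'],float)).reshape(h,w,2)
    P=np.concatenate([n*d[...,None],d[...,None],np.ones((h,w,1))],2)
    W=P@im['wfc'].T
    W[d<=0]=np.nan
    return W[...,:3]
def st():
    print('t',round(r.current_t(),2),'p',np.round(r.current_tool_pos(),4),'q',np.round(r.current_ee_rot(),4),'F',np.round(r.current_contact_force(),1),'o',round(r.current_opening(),3))
E
python3 - <<'E'
from h import *
st();print(r.finger_overhang)
snap('scene','s0');snap('top','t0')
for n in('scene','top'):
    im=load(n[0]+'0');print(n,np.round(im['wfc'],3).tolist(),im['fx'])
st()
E
```

```text
pics
t 0.0 p [ 0.1822 -0.5186  0.2528] q [ 9.858e-01  1.681e-01 -0.000e+00 -6.000e-04] F [ 1.2 -0.2 -0.3] o 0.996
0.022
scene [[-0.821, -0.337, 0.461, 0.128], [-0.571, 0.476, -0.669, 0.696], [0.006, -0.812, -0.583, 0.667], [0.0, 0.0, 0.0, 1.0]] 451.8776343184561
top [[-0.035, -0.977, 0.211, 0.423], [-0.999, 0.033, -0.009, 0.055], [0.002, -0.211, -0.978, 0.955], [0.0, 0.0, 0.0, 1.0]] 390.0811864088433
t 0.1 p [ 0.1822 -0.5186  0.2528] q [ 9.858e-01  1.681e-01 -0.000e+00 -5.000e-04] F [-0.5 -0.3  0.6] o 0.996
```

View pics/s0.png

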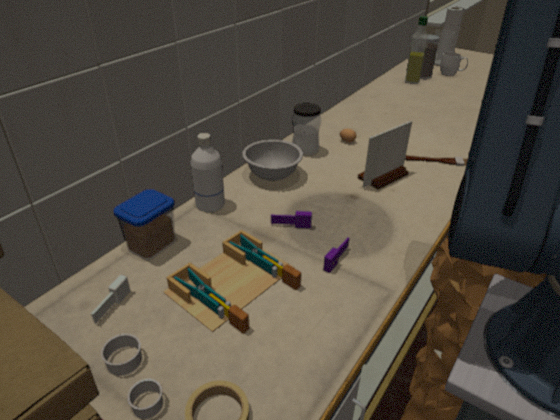

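View pics/t0.png

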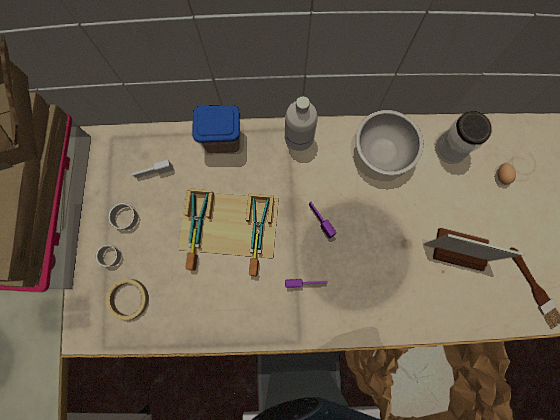

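The scene view shows the jig with both clips and cards, lower centre. In the top view the nests are at about (200,205) and (260,205), the card blocks at (191,262) and (254,267), and the stand board from (425,243) to (515,255). Next I'll take positions from the depth data.

Run:
```python
from h import *
im=load('t0');W=cloud(im)
a=cv2.cvtColor(im['pixels'],cv2.COLOR_RGB2BGR)
c1=cv2.resize(a[180:285,170:290],None,fx=5,fy=5,interpolation=cv2.INTER_CUBIC)
c2=cv2.resize(a[215:285,410:530],None,fx=5,fy=5,interpolation=cv2.INTER_CUBIC)
cv2.imwrite('pics/c1.png',c1);cv2.imwrite('pics/c2.png',c2)
for (u,v) in [(191,262),(254,267),(230,215),(120,330),(350,250),(198,205),(260,205),(188,195),(208,195),(425,243),(470,247),(515,255),(470,258),(233,248),(183,253),(272,257),(278,197)]:
    print((u,v),np.round(W[v,u],3))
```

```text
(191, 262) [0.503 0.267 0.042]
(254, 267) [0.487 0.119 0.046]
(230, 215) [0.621 0.18  0.002]
(120, 330) [0.348 0.448 0.002]
(350, 250) [ 0.523 -0.114  0.002]
(198, 205) [0.649 0.26  0.004]
(260, 205) [0.644 0.104 0.004]
(188, 195) [0.667 0.278 0.037]
(208, 195) [0.665 0.228 0.038]
(425, 243) [ 0.531 -0.296  0.021]
(470, 247) [ 0.508 -0.365  0.108]
(515, 255) [ 0.483 -0.454  0.132]
(470, 258) [ 0.489 -0.404  0.023]
(233, 248) [0.538 0.172 0.005]
(183, 253) [0.529 0.296 0.004]
(272, 257) [0.513 0.078 0.003]
(278, 197) [0.663 0.058 0.003]
```

View pics/c1.png

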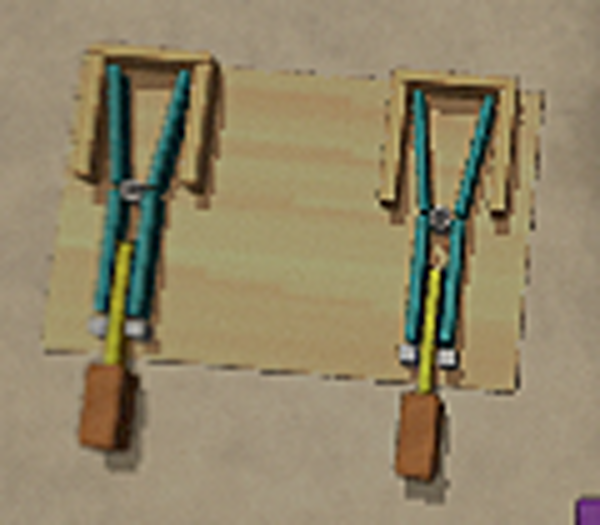

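View pics/c2.png

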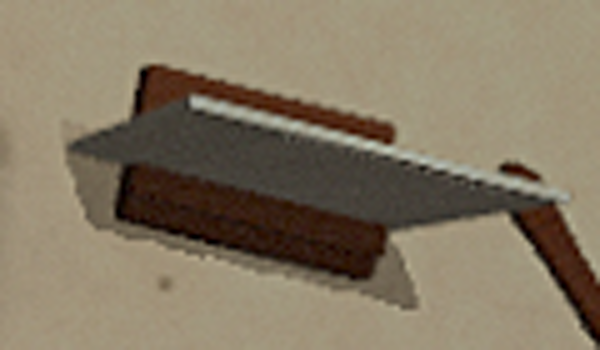

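Crop c1 shows both clips with their levers in the nests, a yellow tongue in each and the brown blocks in front. Crop c2 shows the stand board's lighter top edge running from (190,100) to (570,197). Next I'll fit the stand and jig numerically.

Run:
```python
from h import *
for n in 'ts':
    W=cloud(load(n+'0'));P=W.reshape(-1,3)
    m=(P[:,2]>.035)&(P[:,2]<.17)&(P[:,0]>.42)&(P[:,0]<.60)&(P[:,1]<-.24)&(P[:,1]>-.56)
    Q=P[m]
    if len(Q)<50: print(n,len(Q));continue
    # line fit robust in xy
    vx,vy,x0,y0=cv2.fitLine(Q[:,:2].astype(np.float32),cv2.DIST_HUBER,0,.002,.001).ravel()
    if vy<0:vx,vy=-vx,-vy
    s=(Q[:,:2]-[x0,y0])@[vx,vy];d=(Q[:,:2]-[x0,y0])@[vy,-vx]
    k=abs(d)<.008
    print(n,len(Q),'yaw',np.degrees(np.arctan2(-vx,vy)),'s',np.percentile(s[k],[0,1,50,99,100]),'d std',d[k].std(),'zmax',np.percentile(Q[k,2],[1,99]))
    for q in (99,99.7):
        e=np.percentile(s[k],q);print('edge',np.array([x0,y0])+e*np.array([vx,vy]))
    print('mid',x0,y0, 'L end',np.ptp(s[k]))
# jig
im=load('t0');W=cloud(im);hsv=cv2.cvtColor(im['pixels'],cv2.COLOR_RGB2HSV)
for nm,y0,y1 in(('L',.2,.32),('R',.05,.2)):
    P=W;m=(P[...,2]>.034)&(P[...,0]>.44)&(P[...,0]<.545)&(P[...,1]>y0)&(P[...,1]<y1)
    print(nm,m.sum(),np.round(np.nanmedian(P[m],0),4),np.round(P[m].min(0),3),np.round(P[m].max(0),3))
print(hsv[262,191],hsv[225,199],np.array(load('t0')['wfc']).shape)
```

```text
t 1110 yaw -17.05668 s [-0.08470987 -0.08171577  0.00512852  0.08597978  0.08766943] d std 0.0014339317899721038 zmax [0.03718398 0.15892002]
edge [ 0.5295034  -0.29527513]
edge [ 0.52961726 -0.29490403]
mid 0.504284 -0.3774731 L end 0.17237929135967978
s 1639 yaw -16.67208 s [-0.09504713 -0.09019968  0.0022232   0.0791569   0.08192907] d std 0.0015029129310766781 zmax [0.03665301 0.15787457]
edge [ 0.52776272 -0.29436299]
edge [ 0.52816261 -0.29302774]
mid 0.5050531 -0.37019232 L end 0.17697620001194597
L 138 [0.5057 0.2691 0.0419] [0.487 0.257 0.034] [0.544 0.279 0.047]
R 168 [0.492  0.1215 0.0419] [0.469 0.104 0.034] [0.545 0.132 0.047]
[ 13 164 143] [ 90 157 101] (4, 4)
```

```bash
cat >> h.py <<'E'
def down(yaw): return (R.from_euler('z',yaw)*R.from_euler('x',np.pi)).as_quat()
E
python3 - <<'E'
from h import *
q=down(np.radians(-5.5))
for p in ([.50,.18,.30],):
    print(r.inverse_kinematics(p,q), r.inverse_kinematics(p,down(np.radians(174.5))))
r.move_to([.50,.18,.30],q)
im=snap('wrist','w0');print(np.round(im['mount'],3).tolist());st()
E
```

```text
[ 2.57941001e-01  2.71376574e-01  1.64166416e+00 -4.44089210e-16
  1.22855192e+00  1.92473044e+00] [ 0.257941    0.27137657  1.64166416  0.          1.22855192 -1.21686222]
[[-0.0, -0.952, -0.305, 0.079], [1.0, 0.0, -0.001, 0.0], [0.001, -0.305, 0.952, -0.12], [0.0, 0.0, 0.0, 1.0]]
t 2.87 p [0.5002 0.1795 0.3   ] q [ 0.9988 -0.0483 -0.      0.    ] F [0.5 0.5 0.1] o 0.999
```

View pics/w0.png

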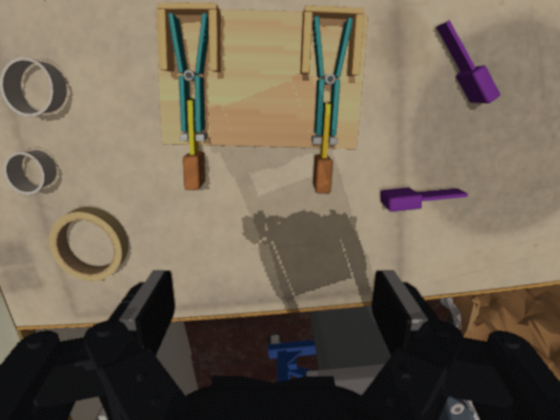

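The wrist view shows the whole jig, with the blocks at (193,170) and (323,174), the pivots at (189,75) and (331,79), and the board's front edge at rows 146–150.

```bash
python3 - <<'E'
from h import *
im=load('w0');W=cloud(im);hsv=cv2.cvtColor(im['pixels'],cv2.COLOR_RGB2HSV)
for p in [(193,165),(323,168),(189,75),(331,79),(250,120),(162,147),(358,149),(260,200)]: print(p,np.round(W[p[1],p[0]],4),hsv[p[1],p[0]])
def ray(u,v,z):
    K=np.array([[im['fx'],0,im['cx']],[0,im['fy'],im['cy']],[0,0,1.]])
    n=cv2.undistortPoints(np.array([[[u,v]]],float),K,np.array(im['D'],float)).ravel()
    d=im['wfc'][:3,:3]@[n[0],n[1],1];o=im['wfc'][:3,3]
    return o+d*(z-o[2])/d[2]
print('front corners',ray(162,147,.004),ray(358,149,.004))
print('pivots',ray(189,75,.034),ray(331,79,.034))
for y0,y1 in((.2,.32),(.06,.18)):
    m=(W[...,2]>.038)&(W[...,0]>.44)&(W[...,0]<.55)&(W[...,1]>y0)&(W[...,1]<y1)&(hsv[...,0]<20)
    r_=cv2.minAreaRect(W[m][:,:2].astype(np.float32)*1000);print(m.sum(),r_,np.median(W[m],0))
m=(W[...,2]>.034)&(W[...,0]>.58)&(W[...,0]<.75)&(hsv[...,0]<30)&(W[...,1]>0)&(W[...,1]<.35)
for y0,y1 in((.19,.35),(0,.19)):
    k=m&(W[...,1]>y0)&(W[...,1]<y1)
    print('walls',k.sum(),cv2.minAreaRect(W[k][:,:2].astype(np.float32)*1000))
E
python3 - <<'E'
from h import *
a=cv2.imread('pics/w0.png')[0:200,140:380];cv2.imwrite('pics/w0c.png',cv2.resize(a,None,fx=3,fy=3,interpolation=cv2.INTER_CUBIC))
E
```

```text
(193, 165) [0.5151 0.267  0.0429] [ 13 161 144]
(323, 168) [0.4975 0.124  0.0419] [ 13 162 137]
(189, 75) [0.6098 0.258  0.0351] [15 14 72]
(331, 79) [0.5909 0.109  0.0344] [18 17 77]
(250, 120) [0.5549 0.2013 0.0049] [ 16 110 169]
(162, 147) [5.338e-01 3.121e-01 3.000e-04] [ 18  57 165]
(358, 149) [ 0.5079  0.0746 -0.0013] [ 18  57 169]
(260, 200) [4.552e-01 2.004e-01 3.000e-04] [ 18  60 152]
front corners [0.53422457 0.31088614 0.004     ] [0.50875688 0.07578717 0.004     ]
pivots [0.60984991 0.25825346 0.034     ] [0.59093583 0.10897884 0.034     ]
3360 ((504.01458740234375, 241.37684631347656), (80.12875366210938, 40.104671478271484), 85.7808837890625) [0.51374856 0.22609916 0.31760346]
3810 ((494.64556884765625, 144.96119689941406), (76.03706359863281, 42.28203201293945), 77.42866516113281) [0.50570658 0.13150896 0.3242061 ]
walls 1325 ((642.86181640625, 254.7802276611328), (61.50898361206055, 76.64521026611328), 83.15313720703125)
walls 1300 ((625.5808715820312, 106.04083251953125), (61.04397201538086, 73.77477264404297), 83.05252838134766)
```

View pics/w0c.png

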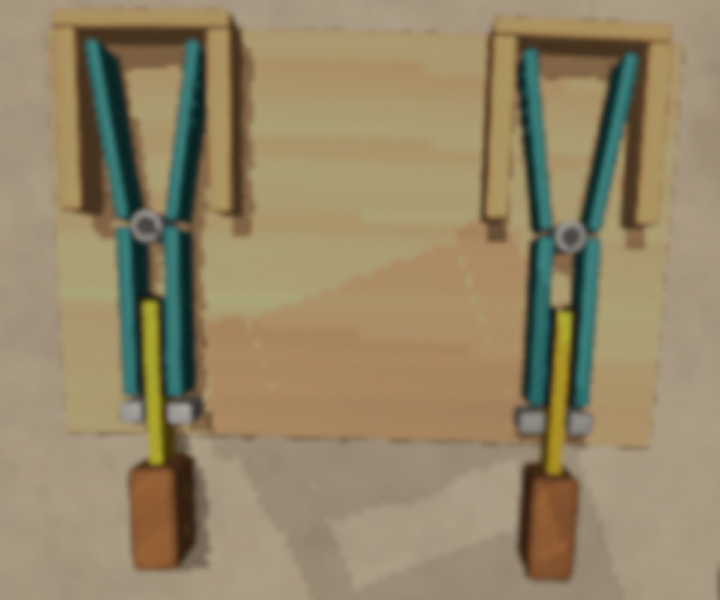

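```bash
cat >> h.py <<'E'
JY=np.radians(-6.8); JX=np.array([np.cos(JY),np.sin(JY),0]); 
PL=np.array([.6098,.2583,0]);PR=np.array([.5909,.1090,0])
def pull(P):
    q=down(JY)
    b=P-.105*JX
    g=b-.002*JX
    r.move_to(g+[0,0,.09],q)
    r.set_gripper(.5)
    r.move_linear(g+[0,0,.031],vel=.15)
    F0=np.array(r.current_contact_force())
    r.set_gripper(0,squeeze=70)
    st()
    F1=np.array(r.current_contact_force())
    fs=[]
    for d in [.002,.004,.006,.009,.012,.016,.020,.025,.030]:
        r.move_linear(g-d*JX+[0,0,.031],vel=.04)
        F=np.array(r.current_contact_force());fs.append(float(F@JX))
    print('F0',F0@JX,'F1',F1@JX,'pull',np.round(fs,1))
    st()
    r.move_linear(g-.075*JX+[0,0,.031],vel=.12)
    print('after',np.array(r.current_contact_force())@JX)
    r.set_gripper(.5)
    r.move_linear(g-.075*JX+[0,0,.09],vel=.2)
    st()
E
python3 - <<'E'
from h import *
im=load('w0');W=cloud(im);hsv=cv2.cvtColor(im['pixels'],cv2.COLOR_RGB2HSV)
for y0,y1 in((.2,.32),(.06,.18)):
    m=(W[...,2]>.038)&(W[...,2]<.06)&(W[...,0]>.44)&(W[...,0]<.55)&(W[...,1]>y0)&(W[...,1]<y1)&(hsv[...,0]<20)
    print(m.sum(),cv2.minAreaRect(W[m][:,:2].astype(np.float32)*1000),np.median(W[m],0), (PL if y0>.1 else PR)-.105*JX)
pull(PR)
E
```

```text
563 ((506.1333312988281, 271.9583740234375), (18.681385040283203, 39.933197021484375), 83.14664459228516) [0.50631635 0.27110092 0.04175887] [0.50553862 0.27073242 0.        ]
542 ((488.28912353515625, 123.5768814086914), (18.31662368774414, 38.08634948730469), 83.25135040283203) [0.48895887 0.12399346 0.04169251] [0.48663862 0.12143242 0.        ]
t 5.12 p [0.4853 0.1218 0.0321] q [ 9.982e-01 -5.930e-02  9.000e-04 -2.000e-04] F [-0.8  0.1  7.1] o 0.2
F0 -0.08505537470072792 F1 -0.8356625222780019 pull [1.6 3.  4.2 3.7 4.1 3.6 3.2 1.4 2.4]
t 7.42 p [0.4561 0.1255 0.0321] q [ 9.982e-01 -5.930e-02  1.800e-03 -4.000e-04] F [ 2.5  0.2 10.2] o 0.204
after -6.047023516929765
t 8.75 p [0.4103 0.1306 0.0903] q [ 9.982e-01 -5.930e-02  5.000e-04 -1.000e-04] F [ 0.6 -0.1 -0.9] o 0.501
```

Run:
```python
from h import *
pull(PL)
c=(PL+PR)/2-.09*JX
r.move_to([.50,.18,.30],down(JY))
snap('wrist','w1');st()
```

```text
t 10.56 p [0.5042 0.2713 0.0323] q [ 9.982e-01 -5.930e-02  9.000e-04 -5.000e-04] F [-1.8 -1.1  6.3] o 0.204
F0 -0.307196449401606 F1 -1.688671150958733 pull [ 1.   5.3  8.9  9.1 10.6  8.9  8.9  9.2  6.9]
t 12.86 p [0.4759 0.2749 0.0323] q [ 0.9982 -0.0594  0.0027 -0.0011] F [ 6.6 -2.6  2.9] o 0.198
after -8.563700396937937
t 14.19 p [0.4293 0.2799 0.0904] q [ 9.982e-01 -5.930e-02  5.000e-04 -3.000e-04] F [-0.4 -0.2 -0.8] o 0.499
t 15.2 p [0.4992 0.1804 0.298 ] q [ 9.983e-01 -5.900e-02 -1.600e-03  5.000e-04] F [-0.3 -0.6 -0.5] o 0.502
```

View pics/w1.png

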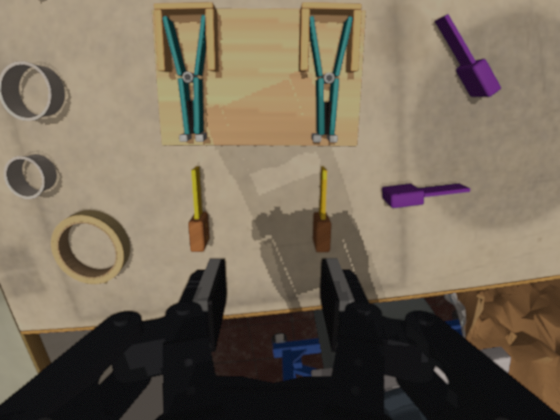

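Pull-out peaked at about 10 N on the left and 4 N on the right, so the left clip is the stronger one. In the picture both cards stand clear of the jig, with blocks at (198,233) and (322,235). Next I'll lift the left clip by its jaws.

```bash
cat >> h.py <<'E'
SYAW=np.radians(-16.9);SX=np.array([np.cos(SYAW),np.sin(SYAW),0]);SY=np.array([-SX[1],SX[0],0])
CY=SYAW+np.pi/2
PD=np.array([.47,-.19,0])
E
python3 - <<'E'
from h import *
q=down(JY);g=PL-.044*JX
r.move_to(g+[0,0,.09],q)
r.move_linear(g+[0,0,.029],vel=.15)
r.set_gripper(0,squeeze=45);st()
r.move_linear(g+[0,0,.06],vel=.08);st()
r.move_linear(g+[0,0,.20],vel=.25)
d=PD-.044*SY
r.move_to(d+[0,0,.12],down(CY))
snap('wrist','w2');st()
E
```

```text
t 17.02 p [0.5669 0.2638 0.0306] q [ 9.982e-01 -5.940e-02  1.000e-03 -4.000e-04] F [-1.7 -0.3  6.9] o 0.207
t 17.57 p [0.5666 0.2635 0.0602] q [ 9.982e-01 -5.930e-02  7.000e-04 -2.000e-04] F [ 3.5 -0.2 -1.9] o 0.212
t 20.32 p [ 0.4575 -0.2317  0.1199] q [ 0.8033  0.5956  0.     -0.    ] F [-0.2  0.6 -1. ] o 0.207
```

View pics/w2.png

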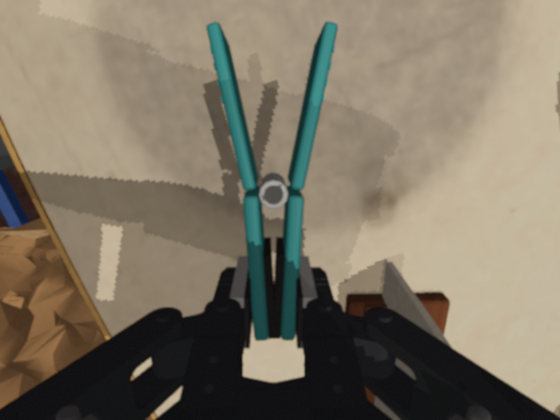

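The clip is held straight between the fingers, pivot at (273,193) with symmetric levers, and the stand's corner shows at lower right. Next I'll set it down.

Run:
```python
from h import *
d=PD-.044*SY
r.move_linear(d+[0,0,.04],vel=.15)
r.move_linear(d+[0,0,.0265],vel=.04);st()
r.set_gripper(.45);st()
r.move_linear(d+[0,0,.10],vel=.2)
l=PD-.03*SY
r.move_linear(l+[0,0,.16],vel=.3)
im=snap('wrist','w3');st()
W=cloud(im);hsv=cv2.cvtColor(im['pixels'],cv2.COLOR_RGB2HSV)
m=(W[...,2]>.02)&(W[...,2]<.045)&(abs(hsv[...,0].astype(int)-90)<8)&(hsv[...,1]>110)
P=W[m];print(len(P),np.median(P[:,2]),np.percentile(P[:,2],95))
s=(P-PD)@SY;t=(P-PD)@SX
for a in np.arange(-.06,.07,.01):
    k=abs(s-a)<.004
    if k.sum()>3:print(round(a,3),k.sum(),np.round([t[k].min(),t[k].max(),(t[k].min()+t[k].max())/2],4))
print(s.min(),s.max())
```

```text
t 21.48 p [ 0.4578 -0.2327  0.0271] q [8.034e-01 5.955e-01 3.000e-04 9.000e-04] F [-2.3 -2.4 11.1] o 0.208
t 21.82 p [ 0.457  -0.2319  0.0263] q [ 8.033e-01  5.955e-01 -1.000e-04 -2.000e-04] F [-1.   0.1 -0.2] o 0.45
t 22.74 p [ 0.4608 -0.2184  0.1589] q [ 8.033e-01  5.956e-01 -4.000e-04 -8.000e-04] F [-0.2  0.3 -0.9] o 0.451
2172 0.029572953698981747 0.030797854005941094
-0.06 51 [-0.0058  0.0083  0.0013]
-0.05 138 [-0.0065  0.009   0.0013]
-0.04 138 [-0.0079  0.0097  0.0009]
-0.03 149 [-0.0079  0.0103  0.0012]
-0.02 151 [-0.0086  0.0103  0.0009]
-0.01 145 [-0.0092  0.0109  0.0008]
0.0 108 [-0.0091  0.0115  0.0012]
0.01 145 [-0.0118  0.0134  0.0008]
0.02 144 [-0.0139  0.0154  0.0008]
0.03 164 [-0.0158  0.0181  0.0011]
0.04 167 [-0.0178  0.0194  0.0008]
0.05 173 [-0.0203  0.0219  0.0008]
0.06 45 [-0.0203  0.0225  0.0011]
-0.059233709371089224 0.05834230963878295
```

View pics/w3.png

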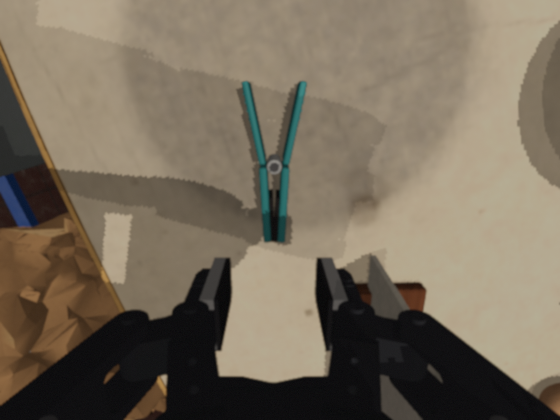

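The clip stands aligned where planned, pivot at (274,167), with a mid-line offset of about 1 mm. Next I'll regrasp it by the levers.

```bash
cat >> h.py <<'E'
EM=np.array([.5311,-.2952,0])
E
python3 - <<'E'
from h import *
g=PD+.041*SY+.001*SX
r.set_gripper(.65)
r.move_linear(g+[0,0,.10],vel=.25)
r.move_linear(g+[0,0,.0255],vel=.12);st()
r.set_gripper(0,squeeze=50);st()
r.move_linear(g+[0,0,.092],vel=.1);st()
a=EM+.141*SY
r.move_linear(a+[0,0,.092],vel=.2);st()
im=snap('wrist','w4')
snap('scene','s4')
W=cloud(im);hsv=cv2.cvtColor(im['pixels'],cv2.COLOR_RGB2HSV)
m=(abs(hsv[...,0].astype(int)-90)<8)&(hsv[...,1]>110)&(W[...,2]>.05)
P=W[m];s=(P-EM)@SY;t=(P-EM)@SX
for b in np.arange(.03,.17,.01):
    k=abs(s-b)<.004
    if k.sum()>3:print(round(b,3),k.sum(),np.round(np.percentile(t[k],[0,25,50,75,100]),4),np.median(P[k,2]))
m=(W[...,2]>.03)&(W[...,2]<.17)&~m
P=W[m];s=(P-EM)@SY;t=(P-EM)@SX
k=(abs(t)<.02)&(s<.01)&(s>-.12)
print('board',k.sum())
for b in np.arange(-.1,.01,.01):
    kk=k&(abs(s-b)<.005)
    if kk.sum():print(round(b,3),kk.sum(),np.round(np.percentile(t[kk],[0,25,50,75,100]),4),np.median(P[kk,2]))
E
```

```text
t 24.34 p [ 0.4833 -0.1515  0.0262] q [8.034e-01 5.954e-01 3.000e-04 5.000e-04] F [-0.1 -0.7 -0.4] o 0.651
t 24.75 p [ 0.484  -0.1515  0.0272] q [8.033e-01 5.956e-01 8.000e-04 1.400e-03] F [-1.9  0.9 12.3] o 0.227
t 25.57 p [ 0.4826 -0.151   0.0916] q [ 8.033e-01  5.955e-01 -2.000e-04 -3.000e-04] F [ 0.4  1.  -0.8] o 0.229
t 26.17 p [ 0.5709 -0.1599  0.091 ] q [ 8.033e-01  5.956e-01 -7.000e-04 -1.000e-03] F [-1.1 -0.1 -0.6] o 0.227
0.1 51 [-0.0121 -0.0096 -0.0068  0.0076  0.0109] 0.09298216768488453
0.11 292 [-0.0107 -0.0084 -0.0006  0.0074  0.0097] 0.09332182022043668
0.12 340 [-0.0102 -0.0078  0.005   0.0072  0.0098] 0.0932566443281185
0.13 401 [-0.0106 -0.0083  0.005   0.0074  0.0092] 0.09333050015333004
0.14 444 [-0.0104 -0.0082 -0.0059  0.0069  0.009 ] 0.09349042668618057
0.15 555 [-0.0114 -0.0084 -0.0057  0.0071  0.0104] 0.09345697502497423
0.16 759 [-0.0106 -0.0081  0.005   0.0072  0.0096] 0.08714901713228418
board 0
```

View pics/w4.png

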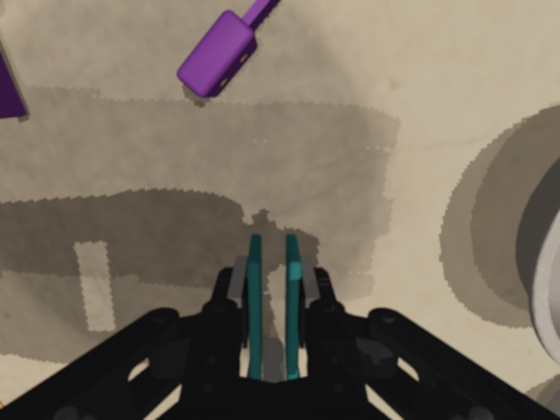

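View pics/s4.png

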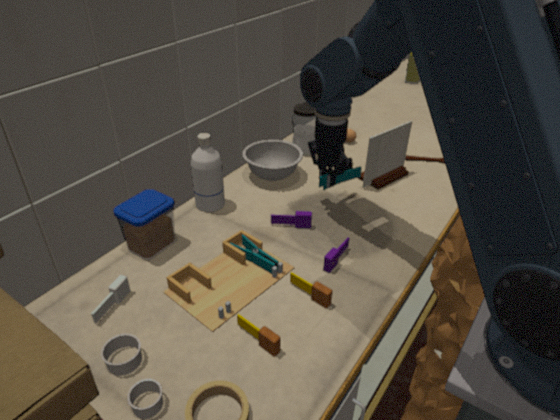

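The levers are parallel in the fingers, with lever ends at (256,240) and (292,240), and the scene view shows the open jaws at (340,180) facing the board edge. The top view should give a second check on the alignment.

Run:
```python
from h import *
for n in('t4','s4'):
    im=snap('top','t4') if n=='t4' else load('s4')
    W=cloud(im);hsv=cv2.cvtColor(im['pixels'],cv2.COLOR_RGB2HSV)
    S=(W-EM)@SY;T=(W-EM)@SX
    m=(abs(hsv[...,0].astype(int)-90)<8)&(hsv[...,1]>100)&(W[...,2]>.05)&(abs(T)<.06)&(S<.2)&(S>0)
    print(n,m.sum())
    for b in np.arange(.03,.12,.01):
        k=m&(abs(S-b)<.005)
        if k.sum()>2:print(round(b,3),k.sum(),np.round(np.percentile(T[k],[0,25,50,75,100]),4),np.round(np.percentile(W[k][:,2],[0,100]),3))
    k=(W[...,2]>.04)&(W[...,2]<.165)&(abs(T)<.02)&(S<.012)&(S>-.15)
    print('board',k.sum(),np.percentile(T[k],[5,50,95]),'s',np.percentile(S[k],[98,99.5,100]))
a=cv2.imread('pics/t4.png')[190:290,350:530];cv2.imwrite('pics/t4c.png',cv2.resize(a,None,fx=4,fy=4,interpolation=cv2.INTER_CUBIC))
a=cv2.imread('pics/s4.png')[110:210,290:430];cv2.imwrite('pics/s4c.png',cv2.resize(a,None,fx=5,fy=5,interpolation=cv2.INTER_CUBIC))
```

```text
t4 1
board 580 [-0.00274857 -0.00198045  0.00224691] s [-0.04858743 -0.04304773 -0.04166444]
s4 404
0.04 6 [-0.0206 -0.0199 -0.0194 -0.0187 -0.0178] [0.067 0.077]
0.05 27 [-0.0226 -0.02   -0.0193 -0.0183  0.0077] [0.07  0.094]
0.06 29 [-0.0216 -0.0183 -0.0178 -0.0165  0.0087] [0.069 0.096]
0.07 28 [-0.0185 -0.0175 -0.0163 -0.0149 -0.0083] [0.07  0.096]
0.08 35 [-0.0178 -0.0161 -0.0145 -0.0135 -0.0112] [0.07  0.097]
0.09 31 [-0.0158 -0.0137 -0.0129 -0.0117 -0.008 ] [0.071 0.096]
0.1 25 [-0.0583 -0.0368 -0.0125 -0.0105 -0.0093] [0.071 0.325]
0.11 21 [-0.0441 -0.0131 -0.0116 -0.0106 -0.0098] [0.074 0.321]
board 1421 [-0.00566253 -0.00332919 -0.00073212] s [-0.00054614  0.00073603  0.00364473]
```

View pics/t4c.png

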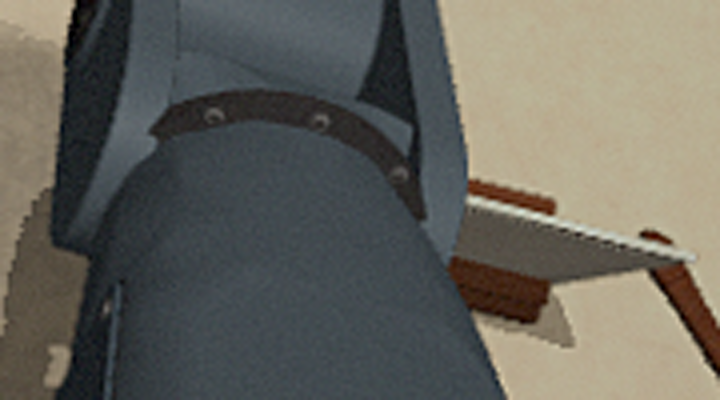

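View pics/s4c.png

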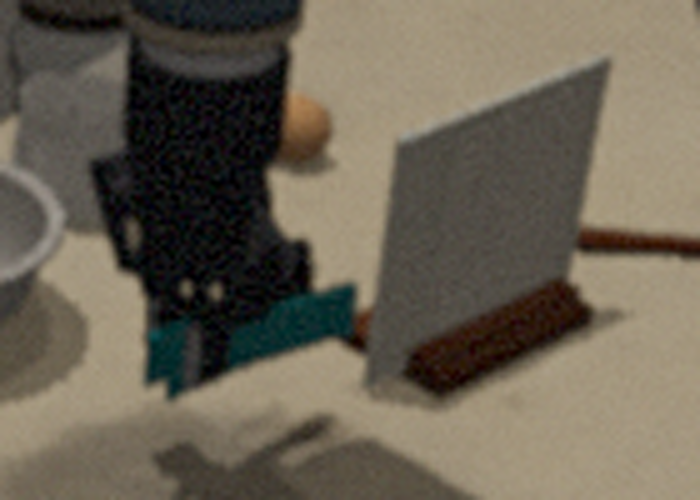

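Jaws and board agree to within 1–2 mm in the scene camera: mid-lines at about 0 and −0.001, edge at s≈0. Next I'll insert it.

Run:
```python
from h import *
a=EM+[0,0,.0935]
r.move_linear(a+.10*SY,vel=.12);st()
for d in(.08,.061): 
    r.move_linear(a+d*SY,vel=.06);st()
snap('scene','s5')
a=cv2.imread('pics/s5.png')[110:210,290:430];cv2.imwrite('pics/s5c.png',cv2.resize(a,None,fx=5,fy=5,interpolation=cv2.INTER_CUBIC))
```

```text
t 26.81 p [ 0.5599 -0.1997  0.0935] q [ 8.037e-01  5.951e-01  0.000e+00 -1.000e-04] F [ 0.1  0.2 -0.1] o 0.231
t 27.29 p [ 0.5543 -0.2188  0.0935] q [ 8.035e-01  5.953e-01  0.000e+00 -1.000e-04] F [-1.1 -0.2  0.4] o 0.228
t 27.76 p [ 0.5487 -0.2371  0.0935] q [ 0.8035  0.5953 -0.     -0.    ] F [ 0.2  1.1 -0.5] o 0.23
```

View pics/s5c.png

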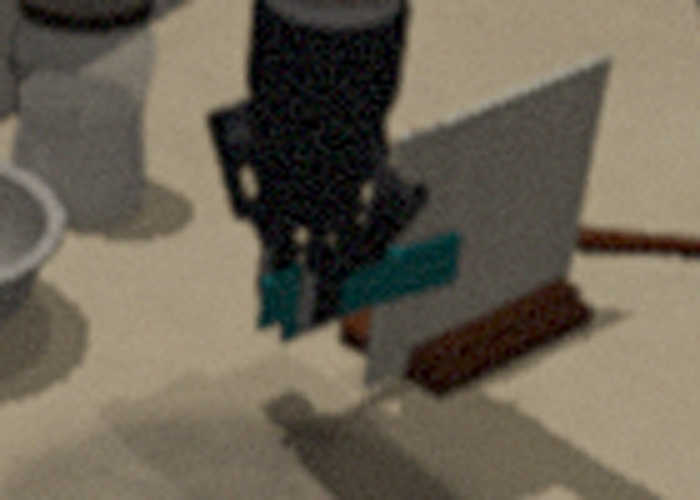

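The near jaw lies over the front face, no contact force shows, and the clip is level. Next I'll release in stages.

Run:
```python
from h import *
for o in(.3,.36,.42,.5,.62):
    r.set_gripper(o);st()
a=EM+[0,0,.0935]
r.move_linear(a+.061*SY+[0,0,.09],vel=.15)
r.move_linear(a+.12*SY+[0,0,.13],vel=.25)
st()
im=snap('wrist','w6');snap('scene','s6')
a=cv2.imread('pics/s6.png')[110:210,290:430];cv2.imwrite('pics/s6c.png',cv2.resize(a,None,fx=5,fy=5,interpolation=cv2.INTER_CUBIC))
```

```text
t 28.04 p [ 0.5489 -0.2366  0.0935] q [ 0.8033  0.5956  0.     -0.    ] F [-0.7 -0.5 -1.2] o 0.303
t 28.27 p [ 0.5489 -0.2367  0.0935] q [ 0.8033  0.5956  0.     -0.    ] F [-1.   0.3 -0.1] o 0.359
t 28.49 p [ 0.5485 -0.2368  0.0933] q [ 8.034e-01  5.955e-01 -2.000e-04 -3.000e-04] F [-1.9 -0.9 -1.1] o 0.423
t 28.73 p [ 0.5491 -0.2369  0.0936] q [8.033e-01 5.956e-01 2.000e-04 3.000e-04] F [ 1.  -1.  -1.1] o 0.499
t 29.0 p [ 0.549  -0.2368  0.0936] q [8.033e-01 5.955e-01 1.000e-04 1.000e-04] F [ 1.   0.2 -0.2] o 0.618
t 30.18 p [ 0.5659 -0.1798  0.2228] q [ 8.029e-01  5.961e-01 -3.000e-04 -3.000e-04] F [ 0.2 -0.7  0.3] o 0.62
```

View pics/s6c.png

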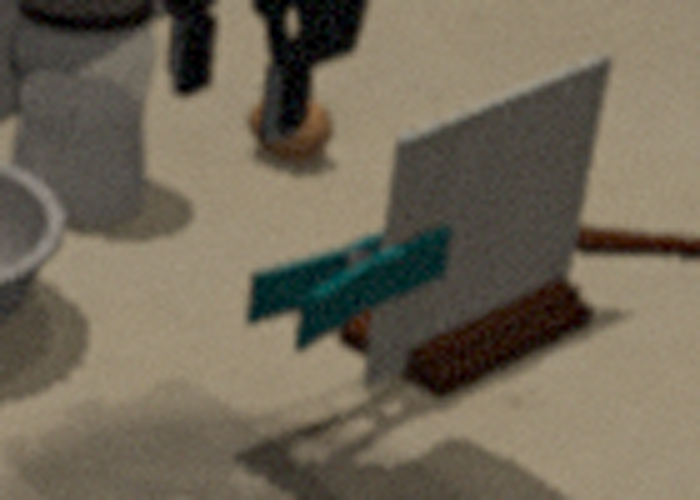

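View pics/w6.png

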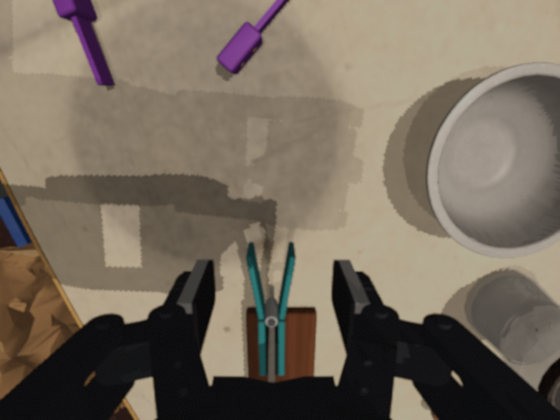

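The clip is on the board's left edge with its jaws on both faces, pivot at (271,322) in the wrist view. Before handing in I'll check that it is level and that everything is stable.

Run:
```python
from h import *
r.move_to([.45,-.10,.33],down(CY-.5)); r.sleep(.3)
im=snap('scene','s7');W=cloud(im);hsv=cv2.cvtColor(im['pixels'],cv2.COLOR_RGB2HSV)
S=(W-EM)@SY;T=(W-EM)@SX
m=(abs(hsv[...,0].astype(int)-90)<8)&(hsv[...,1]>100)&(W[...,2]>.03)&(abs(T)<.06)&(S<.12)&(S>-.06)
for b in np.arange(-.04,.09,.01):
    k=m&(abs(S-b)<.005)
    if k.sum()>4:print(round(b,3),k.sum(),np.round(np.percentile(T[k],[0,50,100]),4),'z',np.round(np.percentile(W[k][:,2],[4,96]),4))
for b in np.arange(-.04,.09,.01):
    k=m&(abs(S-b)<.005)&(T<-.001)
    if k.sum()>4:print('near',round(b,3),np.round(np.percentile(W[k][:,2],[4,50,96]),4))
st()
im=snap('top','t7')
```

```text
-0.04 5 [-0.0125 -0.0119 -0.0092] z [0.0739 0.0934]
-0.03 22 [-0.0146 -0.012  -0.0102] z [0.071  0.0966]
-0.02 25 [-0.0147 -0.0124 -0.0091] z [0.0724 0.0964]
-0.01 21 [-0.0159 -0.0122 -0.0086] z [0.0714 0.0943]
0.0 24 [-0.0155 -0.0121  0.005 ] z [0.076  0.0979]
0.01 28 [-0.0147 -0.0118  0.0052] z [0.0728 0.0989]
0.02 28 [-0.016  -0.0126  0.0061] z [0.0718 0.0986]
0.03 31 [-0.0154  0.0031  0.0084] z [0.0772 0.0993]
0.04 45 [-0.0173 -0.0136  0.0102] z [0.0733 0.0989]
0.05 41 [-0.0203 -0.0152  0.0118] z [0.0726 0.099 ]
0.06 43 [-0.0212  0.008   0.0138] z [0.0737 0.098 ]
0.07 46 [-0.0221  0.0101  0.0169] z [0.0751 0.0993]
0.08 22 [-0.0247 -0.0194  0.0135] z [0.0757 0.0994]
near -0.04 [0.0739 0.0808 0.0934]
near -0.03 [0.071  0.0869 0.0966]
near -0.02 [0.0724 0.0841 0.0964]
near -0.01 [0.0714 0.0814 0.0943]
near 0.0 [0.076  0.0865 0.098 ]
near 0.01 [0.0726 0.0921 0.0989]
near 0.02 [0.0717 0.0832 0.0989]
near 0.03 [0.0764 0.09   0.0996]
near 0.04 [0.0726 0.0866 0.0996]
near 0.05 [0.0723 0.0891 0.0996]
near 0.06 [0.0763 0.0888 0.0988]
near 0.07 [0.0759 0.0885 0.0994]
near 0.08 [0.0758 0.0913 0.0995]
t 31.38 p [ 0.4502 -0.1002  0.3294] q [ 9.257e-01  3.783e-01 -4.000e-04 -4.000e-04] F [0.4 0.7 0.5] o 0.618
```

View pics/t7.png

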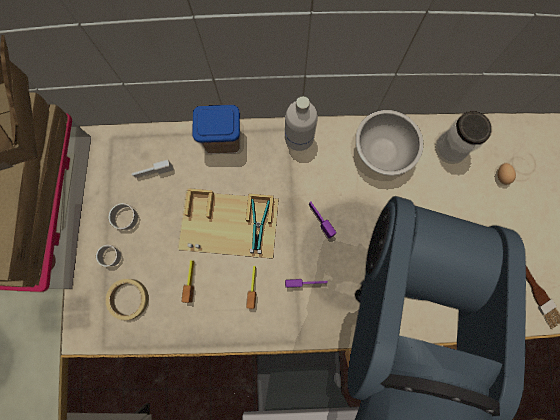

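View pics/s7.png

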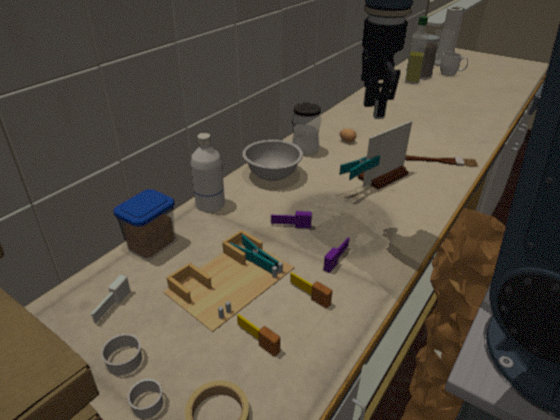

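```bash
python3 -c "
from h import *
print(r.hand_in());st()"
```

```text
the job is handed in; nothing more can be done
None
the job is handed in; nothing more can be done
```

The job is done and handed in at about 31 s of robot time, well under the 64 s limit; no verdict came back.

- **Finding the stronger clip:** I pulled both cards straight out and left them standing on the worktop in front of the jig. The left clip gave up its card at about 10 N and the right at about 4 N, so the left one is stronger.
- **Moving it:** I lifted the left clip by its jaws, set it on the free worktop and let go. I then took it by its levers, squeezed it open and clipped it onto the board's left edge, about 40 mm deep at mid height.
- **Last checks:**
  - The clip holds on the edge with a jaw on each face.
  - The weak clip is still in its nest, both cards are standing, and the gripper is clear.
  - The depth data show a 1.5–2° rise along the clip, top edge 0.097 to 0.0995 m. A similar slope showed while the gripper held the clip, so I put most of it down to camera calibration and treated the clip as level.

No check failed or disagreed beyond that slope.

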